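# Aim the bench magnifier and present a painted ball in its dish

### The arm

A 6-joint arm with a two-finger parallel gripper is mounted at the origin on the work surface. World frame = base frame: x ahead of the robot, y to its left, z up, the work surface at z = 0. Lengths are in m, angles in rad, forces in N, time in s.
With the tool pointing down it reaches from about 0.15 to 0.775 m from the base axis. Payload 6.1 kg.
Tool frame: the origin (TCP) lies at the very end of the fingers, on their centre line; the grasp point (between the pads) lies 19 mm behind it (env.grip_point_offset is the z of the grasp point in the tool frame, in m); z points along the fingers, y is the line along which they close (so a half turn about z gives the same grasp; the last joint's range is limited). The gripper opens to 85 mm and grips with 20 to 120 N. Pads are 22 mm wide; open, the fingers measure 114 mm over their backs; the gripper's body (76 mm by 85 mm) begins 54 mm behind the grasp point. The pads swing forward as they close: fully open they stand 13 mm farther back than shut.
Start: joints at [1.163, 0.126, -0.04, 1.405, 0, 1.571], TCP at [0.208, 0.482, 0.231] pointing down, gripper open.
Joint ranges: [-2.72, 2.72], [-0.95, 1.95], [-1.27, 1.35], [-1.78, 2.02], [-1.46, 1.47], [-3.14, 3.14]. Speed limits (rad/s): [2.39, 2.39, 3.01, 3.14, 3.14, 3.14].

### API

Orientations are given as [roll, pitch, yaw] about the fixed x, y, z axes, in that order (R = Rz(yaw) Ry(pitch) Rx(roll)).
In Python, from workcell import env, vision gives the robot as it stands.
- The arm moves only by the shell command python3 -m handwheel 'ROWS' [FORCE]. ROWS is JSON, a list of rows, each an object with "hand": the finger opening in mm, from 0 to 85.4; "slide": the shift along the tool's x, y, z in mm, a list of three; "delta_rot": the turn, a rotation vector about the tool's x, y, z in rad, a list of three. A call has 1 to 8 rows; each row shifts and turns the commanded pose from where the row before left it, along the tool's axes as they then stand; what a row does not reach is not made up. A row lasts 1/8 s, in which the tool goes at most 62.5 mm and 10.7 degrees, less where a joint would pass 70% of its speed; a pose out of reach is approached as far as the arm can. A call is refused whole if a number of a shift passes 62.5 or a number of a turn 0.188, either way. A call with a gripper value outside its range is refused whole. The fingers move at their own pace and stop on an object; FORCE is the grip in N (left out, the last holds). Time passes only in rows, so rows that do not move let the fingers close. It gives the time, the measured TCP pose, the force, the opening and the grip force at its end, in the units of the state.
- env.get_obs(): the state, without advancing time (a new reading comes with each control period).
- vision.read_camera(name): name is "scene" or "side" or "wrist"; returns (picture, depth): 480x640x3 uint8, blue, green, red; 480x640 float32, m along the optical axis (not along the pixel's ray), 0 where there is no reading.
- vision.get_calibration(name): a dict with "intrinsics" (3x3 intrinsics, pixels), "xyz" and "attitude" of the camera in the world; the wrist camera has in their place "mount" (4x4, takes a point from camera to tool coordinates, whose origin is the TCP and whose axes are the flange's). Camera axes: x right, y down, z forward; pixel columns grow to the right and rows downward; lengths in m; the calibration is good to about 2 mm. A picture is of the moment at which its call begins: read the wrist's pose just before it. get_calibration takes no time and is no camera call.
- env.finish_job(): hands the job in; it is judged then, once.
The state is a dict: "clock": time; "joint_positions": joint angles; "joint_velocities": joint speeds; "tau": joint torques, N m; "tcp_pos": TCP position; "tcp_rot": TCP orientation; "force": force on the tool from outside, world axes, zero at the start; "torque": the same for the moment, N m; "gripper_width": opening from 0.0 (shut) to 1.0 (fully open); "grip_force": force on a finger pad.
Only numpy, scipy, OpenCV 4.12 (cv2) and the standard library are available. Lean on these libraries where they do the work, as an engineer would, in place of code of your own. Each camera call takes 0.05 s, during which the arm holds its last target. There are 200 camera calls.

### The job

First turn and tip the bench magnifier so that its lens faces the round wooden dish stand and looks down 30 degrees from upright, and let go of it. Then take the dish by its black handle, lift it straight up about 7 cm off its stand without touching the freshly painted red ball lying loose in it, and only then, over the stand, turn it a quarter turn clockwise seen from above, so that the handle goes from the black stripe to the yellow stripe, keeping the dish level and the ball in its middle. Finish still holding the dish up there, and leave the paint jars and the grey model part where they are.

Things in the scene. Friction and masses are not known exactly. Their poses are not given: they have to be found in the camera images.
- swivel (a joint): swivel of the magnifier's fork about the vertical post of its fixed foot (foot disc radius 55 mm); rad, grows counter-clockwise seen from above, limits -1.4 to 1.4, stays where left (friction about 0.12 N m)
- tilt (a joint): tilt of the white lens ring in the fork; 0 = lens upright, positive = the top of the ring leans forward so that the lens looks down (0.52 = 30 degrees), limits -0.6 to 1.0, stays where left (friction about 0.12 N m)
- mag_foot: the magnifier with its fixed grey foot (disc radius 55 mm, 16 mm thick) and steel post; origin under the foot on the swivel axis; the lens faces its +x when the swivel reads 0
- lens (a point): centre of the magnifier lens, 190 mm above the table on the swivel axis, where the tilt axis crosses it; turns with the fork but not with the tilt: its x axis is the level direction the lens faces, its y axis is the tilt axis, z is up. Ring outer radius 52 mm, 12 mm thick; fork 134 mm wide overall (154 mm over its pivot knobs)
- grip (a point): centre of the orange round grip disc on top of the lens ring, 88 mm from the lens centre, straight up when the tilt is 0, and moving with both joints; the disc has radius 15 mm and is 14 mm thick along the tilt axis, so it can be pinched from above with the fingers closing along the tilt axis (it may pivot between them); a 10 mm thick stem below it joins the ring
- stand: fixed wooden disc, radius 70 mm, 25 mm tall, origin under its centre on the table; black stripe on its top towards its -x (where the dish handle starts), yellow stripe towards its +y (a quarter turn clockwise from the black one)
- dish: dark steel dished plate, outer radius 57 mm, rim 24 mm high, about 0.15 kg, standing centred and unfixed on the stand; origin at the centre of its underside, z up; flat middle of 8 mm radius 4.5 mm above the underside, then a cone rising at about 14 degrees to the 4 mm thick rim; a black handle on its -x side
- handle (a point): grasp point on the dish's black upright handle tab, 87 mm from the dish's centre towards its -x, 52 mm above its underside; the tab is 12 mm thick along the dish's x axis, 32 mm wide along y, and spans 13 to 69 mm above the underside; pinch it from above with the fingers closing along the dish's x axis
- middle (a point): point on the dish's axis 16.5 mm above its underside, where the ball's centre belongs
- ball_center (a point): centre of the loose red ball, radius 12 mm, 20 g, in the dish
- model: light grey model part, about 50 x 31 x 42 mm, loose bystander, origin under its middle
- paint_yellow_jar: paint jar with yellow cap, radius 17 mm, 42 mm tall, loose bystander, origin under its middle
- paint_blue_jar: paint jar with blue cap, radius 17 mm, 42 mm tall, loose bystander, origin under its middle

How it is judged:
On the way, in this order (a step that is already met when the one before it is completed fails the run):
1. the magnifier faces the stand, looks down 30 degrees and has been let go, the dish still on its stand (y of stand in the frame of lens between -0.035 and 0.035 m and x of stand in the frame of lens above 0.1 m and value of joint tilt between 0.394 and 0.654 rad and contact force between the fingers and mag_foot below 0.1 N and z of dish in the frame of stand below 0.035 m), for 0.2 s.
2. the dish is lifted clear of its stand, not yet turned, the ball in its middle (z of dish in the frame of stand above 0.045 m and angle between the x axis of dish and the x axis of stand, either way round below 0.5 rad and x of handle in the frame of stand below 0 m and horizontal distance between ball_center and middle below 0.015 m), for 0.1 s.
At the end, for the whole second after the job is handed in: Lens line within 35 mm of the stand centre, tilt 30 +-7.5 deg; dish held still by the fingers only, 40-120 mm clear of the stand, centred on it within 40 mm, handle over the yellow stripe within 12 deg, level within 7 deg, ball within 12 mm of the dish middle (y of stand in the frame of lens between -0.035 and 0.035 m and x of stand in the frame of lens above 0.1 m and value of joint tilt between 0.394 and 0.654 rad and z of dish in the frame of stand between 0.065 and 0.145 m and horizontal distance between dish and stand below 0.04 m and angle between the x axis of dish and the y axis of stand, either way round below 0.21 rad and y of handle in the frame of stand above 0.03 m and angle between dish's own z axis and vertical below 0.12 rad and horizontal distance between ball_center and middle below 0.012 m and distance between ball_center and middle below 0.015 m and linear speed of dish below 0.03 m/s and contact force between the fingers and dish above 2 N and contact force between dish and stand below 0.05 N and contact force between dish and mag_foot below 0.05 N); the arm keeps its last pose, push and grip.
It fails at once if the painted ball is touched by the gripper (contact force between the fingers and ball above 0.2 N).
It fails at once if the ball rolls far from the dish's middle (distance between ball_center and middle above 0.025 m).
It fails at once if the dish is tipped more than 14 degrees (angle between dish's own z axis and vertical above 0.25 rad).
It fails at once if a paint jar or the model part is disturbed (distance of any of model, paint_yellow_jar, paint_blue_jar from where it was at the start of the episode above 0.02 m).
It also fails if it takes over 67 s, if anything falls off the work surface, if the arm or the gripper's body presses on something with over 40 N, if the wrist force passes 120 N, or if a joint passes its speed limit or range.

## Working session

There is one attempt and no reset: what is moved stays moved. The work goes in short steps, Python scripts to look and compute and a shell command to move; the robot and the scene stay as the last step left them, time stands still between calls to the robot, and variables do not carry over. Pictures are saved under pics/ and viewed, at most 10 in all, crops included, and the job is handed in when it is done.

```bash
mkdir -p pics; cat > h.py <<'E'
import numpy as np, cv2
from scipy.spatial.transform import Rotation as R
from workcell import env, vision
def pts(name):
    o=env.get_obs(); c=vision.get_calibration(name); im,d=vision.read_camera(name)
    K=np.array(c["intrinsics"]); v,u=np.mgrid[0:480,0:640]
    p=np.stack([(u-K[0,2])/K[0,0]*d,(v-K[1,2])/K[1,1]*d,d],-1)
    if "mount" in c:
        M=np.array(c["mount"]); p=p@M[:3,:3].T+M[:3,3]
        p=p@R.from_euler("xyz",o["tcp_rot"]).as_matrix().T+o["tcp_pos"]
    else:
        p=p@R.from_euler("xyz",c["attitude"]).as_matrix().T+np.array(c["xyz"])
    p[d==0]=np.nan
    return im,p
E
python3 - <<'E'
from h import *
print(env.get_obs()); 
for n in ("scene","side"):
    c=vision.get_calibration(n); print(n,c)
    im,p=pts(n); cv2.imwrite(f"pics/{n}0.png",im); np.savez(f"{n}0.npz",im=im,p=p)
E
```

```text
{'clock': 0.0, 'joint_positions': array([ 1.16299368e+00,  1.26421905e-01, -4.06398358e-02,  1.40540372e+00,
        1.32630505e-05,  1.57081166e+00]), 'joint_velocities': array([ 0.00249631,  0.00051969,  0.00050335,  0.00077187,  0.00074173,
       -0.00074433]), 'tau': array([ 1.14428760e-03, -4.35917437e+01,  3.52923954e+01,  1.72673108e-02,
       -8.41250926e-05, -1.34186362e-05]), 'tcp_pos': array([0.20804116, 0.48156296, 0.23049193]), 'tcp_rot': array([-3.13992352e+00, -1.32374413e-05,  2.73377465e+00]), 'force': array([ 0.10386963,  0.33566729, -0.00253758]), 'torque': array([-0.0256111 ,  0.00865517, -0.00083256]), 'grip_force': 0.0, 'gripper_width': 0.9994964772599685}
scene {'intrinsics': array([[500.56918202,   0.        , 322.99987222],
       [  0.        , 500.56918202, 239.07943034],
       [  0.        ,   0.        ,   1.        ]]), 'xyz': array([ 1.12293883, -0.27216985,  0.87929774]), 'attitude': array([-2.39957742e+00, -1.56766597e-03,  9.71226041e-01])}
side {'intrinsics': array([[519.25765758,   0.        , 319.71842313],
       [  0.        , 519.25765758, 246.74506393],
       [  0.        ,   0.        ,   1.        ]]), 'xyz': array([0.4508006 , 0.77701968, 0.66042634]), 'attitude': array([-2.1722305 ,  0.00324015, -2.97382082])}
```

```bash
ls -la; python3 -m handwheel --help | head -20
```

```text
total 16224
drwxr-xr-x  3 agent agent    4096 Nov 28 22:24 .
drwxr-xr-x 23 root  root     4096 Nov 28 22:24 ..
-rw-r--r--  1 agent agent     599 Nov 28 22:24 h.py
drwxr-xr-x  2 agent agent    4096 Nov 28 22:24 pics
-rw-r--r--  1 agent agent 8294892 Nov 28 22:24 scene0.npz
-rw-r--r--  1 agent agent 8294892 Nov 28 22:24 side0.npzinvalid input: not JSON, or not a number
```

View pics/scene0.png

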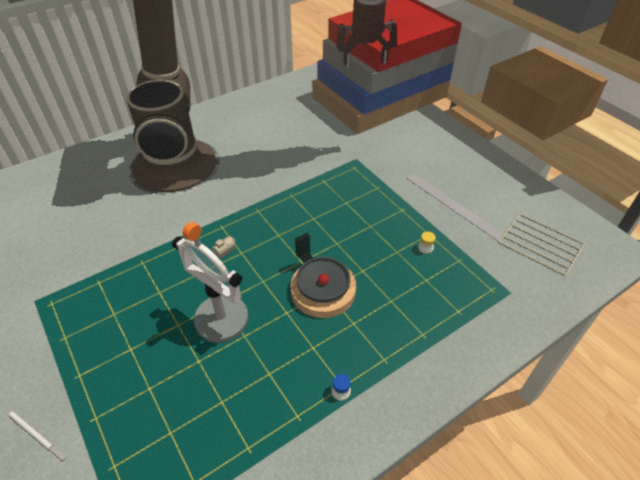

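View pics/side0.png

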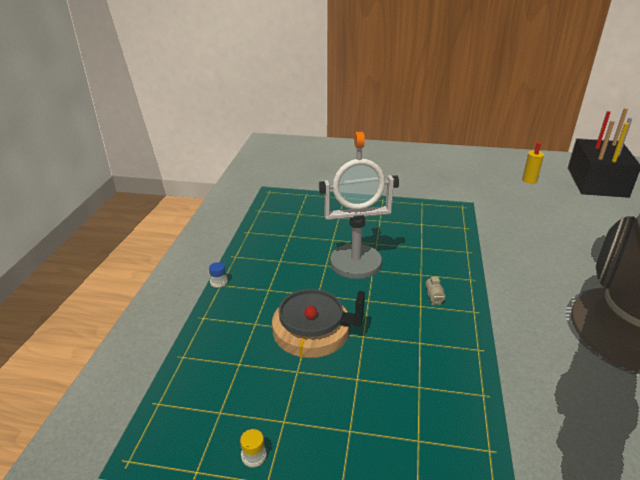

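The scene view shows the magnifier (foot ~(221,318), orange grip (192,232)), the dish (323,283) with its handle at (303,247), and the jars at (427,242) and (341,387). In the side view, grip is at (360,139), knobs at (324,187) and (396,182), ball at (311,312) and handle at (360,308).

```bash
cat > m.py <<'E'
from h import *
def blob(hsv,lo,hi,box):
    m=cv2.inRange(hsv,np.array(lo),np.array(hi)).astype(bool); k=np.zeros_like(m); x0,y0,x1,y1=box; k[y0:y1,x0:x1]=1
    return m&k
def s(name,m,p,zmin=-1,zmax=2):
    q=p[m]; q=q[np.isfinite(q).all(1)]; q=q[(q[:,2]>zmin)&(q[:,2]<zmax)]
    print(name,len(q),"med",np.median(q,0).round(4),"p5",np.percentile(q,3,0).round(3),"p95",np.percentile(q,97,0).round(3)); return q
def circ(q):
    A=np.c_[2*q[:,:2],np.ones(len(q))]; x=np.linalg.lstsq(A,(q[:,:2]**2).sum(1),rcond=None)[0]; return x[:2],np.sqrt(x[2]+x[0]**2+x[1]**2)
E
python3 - <<'E'
from m import *
B={"scene":dict(or_=(175,215,210,250),ball=(310,268,336,294),dish=(280,225,365,320),mag=(160,230,255,345),yj=(410,225,445,260),bj=(325,370,360,405),mod=(212,232,240,262)),
"side":dict(or_=(345,125,375,150),ball=(298,300,325,325),dish=(265,280,375,360),mag=(315,150,400,280),yj=(235,425,275,470),bj=(205,258,232,292),mod=(420,272,450,306))}
for n in B:
    z=np.load(n+"0.npz"); im,p=z["im"],z["p"]; h=cv2.cvtColor(im,cv2.COLOR_BGR2HSV); b=B[n]; print("==",n)
    s("orange",blob(h,(3,150,120),(15,255,255),b["or_"]),p)
    s("ball",blob(h,(0,150,80),(8,255,255),b["ball"]),p)
    dark=blob(h,(0,0,0),(180,90,95),b["dish"])
    s("handle",dark,p,.062,.12)
    q=s("rim",dark,p,.044,.052); print(circ(q))
    w=blob(h,(8,60,90),(22,255,255),b["dish"]); q=s("wood",w,p,.018,.03); print(circ(q))
    q=s("yelstripe",blob(h,(20,150,120),(32,255,255),b["dish"]),p,.015,.04)
    q=s("foot",blob(h,(0,0,60),(180,60,255),b["mag"]),p,.012,.02); print(circ(q))
    s("knobs",blob(h,(0,0,0),(180,255,45),b["mag"]),p,.15)
    for k in("yj","bj","mod"): s(k,blob(h,(0,0,0),(180,255,255),b[k]),p,.01)
E
```

```text
== scene
orange 239 med [ 0.5369 -0.1309  0.285 ] p5 [ 0.526 -0.144  0.267] p95 [ 0.543 -0.118  0.293]
ball 79 med [0.5899 0.0941 0.0502] p5 [0.578 0.085 0.036] p95 [0.597 0.111 0.056]
handle 165 med [0.5036 0.0989 0.0849] p5 [0.496 0.085 0.063] p95 [0.506 0.113 0.097]
rim 469 med [0.57   0.0965 0.0482] p5 [0.504 0.041 0.044] p95 [0.641 0.149 0.051]
(array([0.57848742, 0.09349039]), np.float64(0.057724298904798986))
wood 877 med [0.6269 0.0627 0.0254] p5 [0.541 0.028 0.019] p95 [0.653 0.156 0.029]
(array([0.58560378, 0.09564137]), np.float64(0.06248208692189036))
yelstripe 1 med [0.5881 0.1666 0.0243] p5 [0.588 0.167 0.024] p95 [0.588 0.167 0.024]
foot 1601 med [ 0.5378 -0.1272  0.0166] p5 [ 0.477 -0.168  0.013] p95 [ 0.578 -0.068  0.019]
(array([ 0.48929726, -0.09666248]), np.float64(0.0689322347593479))
knobs 142 med [ 0.5985 -0.0993  0.1973] p5 [ 0.458 -0.152  0.183] p95 [ 0.603 -0.086  0.204]
yj 252 med [0.6232 0.356  0.0377] p5 [0.606 0.347 0.011] p95 [0.634 0.374 0.045]
bj 374 med [ 0.8    -0.0119  0.041 ] p5 [ 0.783 -0.023  0.011] p95 [0.811 0.004 0.045]
mod 338 med [ 0.3727 -
[... 539 characters left out ...]
1 0.019] p95 [0.65  0.163 0.028]
(array([0.58563767, 0.09770412]), np.float64(0.059737837016327816))
yelstripe 44 med [0.5895 0.1601 0.0252] p5 [0.587 0.144 0.017] p95 [0.592 0.165 0.027]
foot 1114 med [ 0.5247 -0.1096  0.0168] p5 [ 0.481 -0.163  0.014] p95 [ 0.575 -0.069  0.019]
(array([ 0.52779007, -0.1174627 ]), np.float64(0.03999118107304381))
knobs 13 med [ 0.4601 -0.1321  0.1888] p5 [ 0.455 -0.138  0.186] p95 [ 0.597 -0.087  0.202]
yj 710 med [0.6158 0.3688 0.0405] p5 [0.603 0.35  0.011] p95 [0.631 0.377 0.044]
bj 328 med [ 0.7922 -0.0008  0.0342] p5 [ 0.781 -0.021  0.011] p95 [0.809 0.007 0.044]
mod 363 med [ 0.3657 -0.0203  0.0307] p5 [ 0.35  -0.049  0.013] p95 [ 0.38  -0.005  0.043]
```

```bash
python3 - <<'E'
from m import *
out=[]
for n,b in(("scene",(160,215,255,345)),("side",(312,125,407,255))):
    z=np.load(n+"0.npz"); im,p=z["im"],z["p"]; h=cv2.cvtColor(im,cv2.COLOR_BGR2HSV)
    out.append(cv2.resize(im[b[1]:b[3],b[0]:b[2]],None,fx=4.2,fy=4.2,interpolation=cv2.INTER_CUBIC))
    bb=(312,125,407,285) if n=="side" else b
    q=s("orange",blob(h,(3,150,120),(15,255,255),bb),p,.255,.31); print("mean",q.mean(0).round(4), np.cov(q[:,:2].T).round(6).tolist())
    # foot rim edge points
    q=s("foot",blob(h,(0,0,60),(180,60,255),bb),p,.012,.02); hull=cv2.convexHull((q[:,:2]*1e4).astype(np.float32)); (c,r)=cv2.minEnclosingCircle(hull); print("foot mec",np.array(c)/1e4,r/1e4)
    m=blob(h,(0,0,0),(180,255,60),bb); q=p[m]; q=q[np.isfinite(q).all(1)&(q[:,2]>.165)&(q[:,2]<.215)]
    for side in(-1,1):
        k=q[(q[:,0]-.528)*side>.03]; print("knob",len(k),k.mean(0).round(4),k.min(0).round(3),k.max(0).round(3))
    ring=p[blob(h,(0,0,150),(180,60,255),bb)]; ring=ring[np.isfinite(ring).all(1)&(ring[:,2]>.17)&(ring[:,2]<.25)&(np.hypot(ring[:,0]-.528,ring[:,1]+.118)<.09)]
    c=ring.mean(0); u,sv,vt=np.linalg.svd(ring-c); print("ring plane n",vt[2].round(3),sv.round(4),c.round(4))
    # dish rim w/o handle
    q=p[280 if n=="side" else 225:360 if n=="side" else 320, 265 if n=="side" else 280:375 if n=="side" else 365].reshape(-1,3); q=q[np.isfinite(q).all(1)]
    r=q[(q[:,2]>.045)&(q[:,2]<.053)&(q[:,0]>.52)&(np.hypot(q[:,0]-.585,q[:,1]-.096)>.05)]; print("rim",circ(r),len(r))
    t=q[(q[:,2]>.086)&(q[:,2]<.1)&(q[:,0]<.52)]; print("tabtop",len(t),t.mean(0).round(4),np.percentile(t,[3,97],0).round(4).tolist())
    rc=cv2.minAreaRect((t[:,:2]*1e4).astype(np.float32)); print(rc)
    st=q[(q[:,2]>.02)&(q[:,2]<.029)&(np.hypot(q[:,0]-.585,q[:,1]-.096)>.059)&(np.hypot(q[:,0]-.585,q[:,1]-.096)<.075)&(q[:,0]>.53)]
    (c,r)=cv2.minEnclosingCircle((st[:,:2]*1e4).astype(np.float32)); print("stand mec",np.array(c)/1e4,r/1e4)
cv2.imwrite("pics/mag.png",np.hstack(out))
print(out[0].shape, vision.get_calibration("wrist"))
E
```

```text
orange 239 med [ 0.5369 -0.1309  0.285 ] p5 [ 0.526 -0.144  0.267] p95 [ 0.543 -0.118  0.293]
mean [ 0.5363 -0.1309  0.2835] [[1.9e-05, -1e-05], [-1e-05, 5.7e-05]]
foot 1601 med [ 0.5378 -0.1272  0.0166] p5 [ 0.477 -0.168  0.013] p95 [ 0.578 -0.068  0.019]
foot mec [ 0.4711895  -0.07446835] 0.1289589599609375
knob 45 [ 0.4623 -0.1472  0.1988] [ 0.454 -0.155  0.188] [ 0.469 -0.135  0.204]
knob 120 [ 0.5992 -0.0962  0.1949] [ 0.589 -0.108  0.18 ] [ 0.606 -0.084  0.205]
ring plane n [-0.327  0.936  0.129] [0.6745 0.3831 0.0607] [ 0.544  -0.1176  0.2145]
rim (array([0.5854421 , 0.09515197]), np.float64(0.05496206073257674)) 388
tabtop 95 [0.5009 0.0985 0.0932] [[0.4929, 0.0843, 0.0872], [0.5059, 0.1136, 0.0978]]
((4994.5673828125, 994.1401977539062), (136.03233337402344, 317.9961242675781), 0.10185658186674118)
stand mec [0.58762817 0.09574914] 0.07084492797851563
orange 140 med [ 0.5311 -0.1226  0.2832] p5 [ 0.523 -0.14   0.269] p95 [ 0.542 -0.117  0.293]
mean [ 0.5314 -0.1241  0.2828] [[2.8e-05, -1.5e-05], [-1.5e-05, 3.7e-05]]
foot 1114 med [ 0.5247 -0.1096  0.0168] p5 [ 0.481 -0.163  
[... 486 characters left out ...]
, 0.0969]]
((4989.82568359375, 992.9192504882812), (339.41766357421875, 120.84961700439453), 87.14579010009766)
stand mec [0.58612139 0.09661849] 0.07020524291992188
(546, 399, 3) {'intrinsics': array([[356.75921524,   0.        , 320.0442517 ],
       [  0.        , 356.75921524, 236.08577043],
       [  0.        ,   0.        ,   1.        ]]), 'mount': array([[ 6.96851222e-04, -9.50561687e-01, -3.10535012e-01,
         8.08049130e-02],
       [ 9.99999050e-01,  1.03167551e-03, -9.13973131e-04,
        -9.56708277e-04],
       [ 1.18915921e-03, -3.10534080e-01,  9.50561503e-01,
        -1.42755424e-01],
       [ 0.00000000e+00,  0.00000000e+00,  0.00000000e+00,
         1.00000000e+00]])}
```

View pics/mag.png

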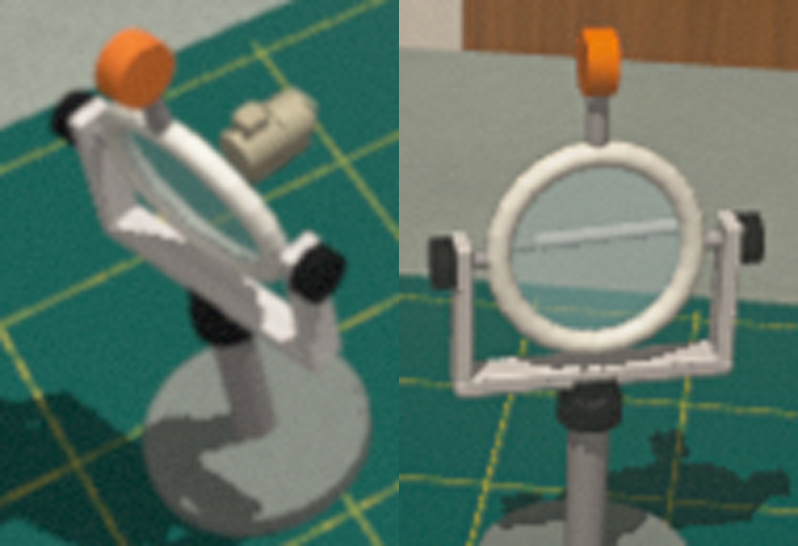

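Reading: in both crops the ring leans slightly back, with the pivot knobs at (75,115)/(315,270) in the left crop and (445,262)/(748,237) in the right. The ring-plane normal has azimuth 109° and tilt ≈ -0.13. The lens axis is at (0.528, -0.1185), the stand at (0.586, 0.096), and the handle at about (0.499, 0.0995). These agree with the sizes given. The facing direction needs to turn -34°. I'll turn the tool to yaw -70.9° and lift it.

```bash
python3 -m handwheel '[{"hand":85,"slide":[0,0,-13],"delta_rot":[0,0,-0.178]},{"hand":85,"slide":[0,0,-13],"delta_rot":[0,0,-0.178]},{"hand":85,"slide":[0,0,-13],"delta_rot":[0,0,-0.178]},{"hand":85,"slide":[0,0,-13],"delta_rot":[0,0,-0.178]},{"hand":85,"slide":[0,0,-13],"delta_rot":[0,0,-0.178]},{"hand":85,"slide":[0,0,-13],"delta_rot":[0,0,-0.178]},{"hand":85,"slide":[0,0,-13],"delta_rot":[0,0,-0.178]},{"hand":85,"slide":[0,0,-13],"delta_rot":[0,0,-0.178]}]' 40
python3 -m handwheel '[{"hand":85,"slide":[0,0,0],"delta_rot":[0,0,-0.178]},{"hand":85,"slide":[0,0,0],"delta_rot":[0,0,-0.178]},{"hand":85,"slide":[0,0,0],"delta_rot":[0,0,-0.178]},{"hand":85,"slide":[0,0,0],"delta_rot":[0,0,-0.178]},{"hand":85,"slide":[0,0,0],"delta_rot":[0,0,-0.178]},{"hand":85,"slide":[0,0,0],"delta_rot":[0,0,0]}]'
cat > go.py <<'E'
# go.py x y z yaw(deg): what remains, in tool axes (mm, rad)
import sys; from h import *
o=env.get_obs(); t=np.array(list(map(float,sys.argv[1:4]))); Rt=R.from_euler("xyz",o["tcp_rot"])
G=R.from_euler("xyz",[np.pi,0,np.radians(float(sys.argv[4]))])
print("t",round(o["clock"],2),"tcp",o["tcp_pos"].round(4),"yaw",np.degrees(o["tcp_rot"]).round(2),"w",round(float(o["gripper_width"])*85.4,1),"F",o["force"].round(1),"grip",round(o["grip_force"],1),"j",o["joint_positions"].round(2))
print("slide",(Rt.inv().apply(t-o["tcp_pos"])*1000).round(1),"rot",(Rt.inv()*G).as_rotvec().round(3))
E
python3 go.py 0.5317 -0.1293 0.335 -70.9
```

```text
clock: 1.1
tcp_pos: [0.2081, 0.4818, 0.3353]
tcp_rot: [-3.141, -0.001, -2.12]
force: [-0.0, 0.4, -0.3]
gripper_width: 0.998
grip_force: 0.0
clock: 1.85
tcp_pos: [0.2081, 0.4818, 0.3349]
tcp_rot: [3.141, -0.001, -1.237]
force: [0.3, -0.6, -0.2]
gripper_width: 0.991
grip_force: 0.0
t 1.85 tcp [0.2081 0.4818 0.3349] yaw [ 1.7997e+02 -3.0000e-02 -7.0890e+01] w 84.6 F [ 0.3 -0.6 -0.2] grip 0.0 j [ 1.16  0.15  0.22  1.64  0.   -0.74]
slide [ 6.834e+02 -1.057e+02  3.000e-01] rot [ 0.001 -0.001  0.   ]
```

```bash
python3 -m handwheel '[{"hand":85,"slide":[48,-7.5,0],"delta_rot":[0,0,0]},{"hand":85,"slide":[48,-7.5,0],"delta_rot":[0,0,0]},{"hand":85,"slide":[48,-7.5,0],"delta_rot":[0,0,0]},{"hand":85,"slide":[48,-7.5,0],"delta_rot":[0,0,0]},{"hand":85,"slide":[48,-7.5,0],"delta_rot":[0,0,0]},{"hand":85,"slide":[48,-7.5,0],"delta_rot":[0,0,0]},{"hand":85,"slide":[48,-7.5,0],"delta_rot":[0,0,0]},{"hand":85,"slide":[48,-7.5,0],"delta_rot":[0,0,0]}]'
python3 -m handwheel '[{"hand":85,"slide":[50,-7.5,0],"delta_rot":[0,0,0]},{"hand":85,"slide":[50,-7.5,0],"delta_rot":[0,0,0]},{"hand":85,"slide":[50,-7.5,0],"delta_rot":[0,0,0]},{"hand":85,"slide":[50,-7.5,0],"delta_rot":[0,0,0]},{"hand":85,"slide":[50,-7.5,0],"delta_rot":[0,0,0]},{"hand":85,"slide":[49,-8.2,0],"delta_rot":[0,0,0]},{"hand":85,"slide":[0,0,0],"delta_rot":[0,0,0]}]'
python3 go.py 0.5317 -0.1293 0.261 -70.9
python3 - <<'E'
from m import *
im,p=pts("wrist"); cv2.imwrite("pics/w1.png",im); h=cv2.cvtColor(im,cv2.COLOR_BGR2HSV)
q=s("orange",blob(h,(3,150,100),(15,255,255),(0,0,640,480)),p,.24,.31)
E
```

```text
clock: 2.85
tcp_pos: [0.3917, 0.1376, 0.3353]
tcp_rot: [-3.141, 0.0, -1.239]
force: [0.3, 1.3, -0.0]
gripper_width: 0.993
grip_force: 0.0
clock: 3.72
tcp_pos: [0.5338, -0.1309, 0.3335]
tcp_rot: [3.139, 0.001, -1.243]
force: [0.6, 0.8, 0.9]
gripper_width: 0.998
grip_force: 0.0
t 3.73 tcp [ 0.5338 -0.1309  0.3335] yaw [ 1.7988e+02  5.0000e-02 -7.1200e+01] w 85.2 F [0.6 0.8 0.9] grip 0.0 j [-0.24  0.2   0.28  1.65 -0.   -2.14]
slide [-2.1  1.4 72.5] rot [ 0.002  0.001 -0.005]
orange 772 med [ 0.5328 -0.14    0.2884] p5 [ 0.524 -0.146  0.278] p95 [ 0.54  -0.122  0.292]
```

```bash
python3 -m handwheel '[{"hand":85,"slide":[-1,0,15],"delta_rot":[0,0,0]},{"hand":85,"slide":[-1,0,15],"delta_rot":[0,0,0]},{"hand":85,"slide":[0,0,15],"delta_rot":[0,0,0]},{"hand":85,"slide":[0,0,15],"delta_rot":[0,0,0]},{"hand":85,"slide":[0,0,12],"delta_rot":[0,0,0]},{"hand":85,"slide":[0,0,0],"delta_rot":[0,0,0]}]'
python3 go.py 0.5317 -0.1293 0.261 -70.9
python3 - <<'E'
from m import *
im,p=pts("wrist"); cv2.imwrite("pics/w2.png",im)
im,p=pts("side"); h=cv2.cvtColor(im,cv2.COLOR_BGR2HSV); cv2.imwrite("pics/both.png",np.hstack([cv2.resize(cv2.imread("pics/w2.png"),(400,300)),cv2.resize(im[70:250,240:480],(400,300))]))
E
```

```text
clock: 4.53
tcp_pos: [0.5315, -0.1256, 0.2627]
tcp_rot: [3.141, 0.001, -1.235]
force: [-1.2, -0.2, 0.7]
gripper_width: 0.991
grip_force: 0.0
t 4.53 tcp [ 0.5315 -0.1256  0.2627] yaw [ 1.7994e+02  4.0000e-02 -7.0790e+01] w 84.7 F [-1.2 -0.2  0.7] grip 0.0 j [-0.23  0.17  0.08  1.48  0.   -2.14]
slide [3.5 1.  1.7] rot [0.001 0.001 0.002]
```

View pics/both.png

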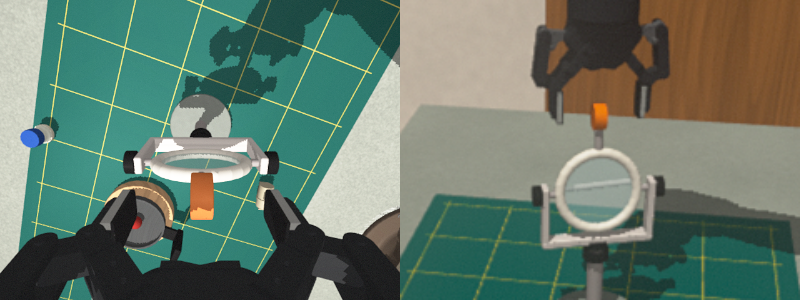

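The left panel shows the orange disc (203,195) midway between the fingertips (120,210) and (285,210). The right panel shows the pads at disc height. I'll close on it.

```bash
python3 -m handwheel '[{"hand":60,"slide":[3,0.5,1],"delta_rot":[0,0,0]},{"hand":35,"slide":[0,0,0],"delta_rot":[0,0,0]},{"hand":18,"slide":[0,0,0],"delta_rot":[0,0,0]},{"hand":5,"slide":[0,0,0],"delta_rot":[0,0,0]},{"hand":5,"slide":[0,0,0],"delta_rot":[0,0,0]},{"hand":5,"slide":[0,0,0],"delta_rot":[0,0,0]},{"hand":5,"slide":[0,0,0],"delta_rot":[0,0,0]}]' 40
python3 - <<'E'
# path: yaw -70.9 -> -105.1, tilt -.13 -> .52 in N rows, tool axes taken at the row's start
from h import *
o=env.get_obs(); p0=o["tcp_pos"]; print(o["tcp_pos"],o["gripper_width"]*85.4,o["grip_force"])
L=np.array([.528,-.1185,.19])
def g(a,t): return L+.088*np.array([np.sin(t)*np.cos(a),np.sin(t)*np.sin(a),np.cos(t)])
off=p0-g(np.radians(109.1),-.13); print("off",off.round(4))
N=12; pr=g(np.radians(109.1),-.13); a0,a1=np.radians([109.1,74.9])
for i in range(1,N+1):
    f=i/N; yaw0=a0+(a1-a0)*(i-1)/N-np.pi; q=g(a0+(a1-a0)*f,-.13+.65*f)
    print((R.from_euler("xyz",[np.pi,0,yaw0]).inv().apply(q-pr)*1000).round(1),(a0-a1)/N); pr=q
E
```

```text
clock: 5.5
tcp_pos: [0.5322, -0.1296, 0.2625]
tcp_rot: [3.141, -0.0, -1.236]
force: [-4.6, -2.2, 2.7]
gripper_width: 0.158
grip_force: 40.6
[ 0.53223418 -0.12958589  0.26250346] 13.49998987374218 40.59032499790192
off [ 0.0005 -0.0003 -0.0148]
[-4.7  0.3 -0.5] 0.04974188368183837
[-4.8  0.1 -0.2] 0.04974188368183837
[-4.8 -0.1  0. ] 0.04974188368183837
[-4.7 -0.4  0.3] 0.04974188368183837
[-4.7 -0.6  0.5] 0.04974188368183837
[-4.7 -0.8  0.8] 0.04974188368183837
[-4.6 -1.1  1. ] 0.04974188368183837
[-4.6 -1.3  1.3] 0.04974188368183837
[-4.5 -1.5  1.5] 0.04974188368183837
[-4.4 -1.8  1.8] 0.04974188368183837
[-4.3 -2.   2. ] 0.04974188368183837
[-4.1 -2.2  2.3] 0.04974188368183837
```

```bash
python3 -m handwheel '[{"hand":5,"slide":[-4.7,0.3,-0.5],"delta_rot":[0,0,0.05]},{"hand":5,"slide":[-4.8,0.1,-0.2],"delta_rot":[0,0,0.05]},{"hand":5,"slide":[-4.8,-0.1,0],"delta_rot":[0,0,0.05]},{"hand":5,"slide":[-4.7,-0.4,0.3],"delta_rot":[0,0,0.05]},{"hand":5,"slide":[-4.7,-0.6,0.5],"delta_rot":[0,0,0.05]},{"hand":5,"slide":[-4.7,-0.8,0.8],"delta_rot":[0,0,0.05]}]'
python3 -m handwheel '[{"hand":5,"slide":[-4.6,-1.1,1],"delta_rot":[0,0,0.05]},{"hand":5,"slide":[-4.6,-1.3,1.3],"delta_rot":[0,0,0.05]},{"hand":5,"slide":[-4.5,-1.5,1.5],"delta_rot":[0,0,0.05]},{"hand":5,"slide":[-4.4,-1.8,1.8],"delta_rot":[0,0,0.05]},{"hand":5,"slide":[-4.3,-2,2],"delta_rot":[0,0,0.05]},{"hand":5,"slide":[-4.1,-2.2,2.3],"delta_rot":[0,0,0.05]},{"hand":5,"slide":[0,0,0],"delta_rot":[0,0,0]}]'
python3 go.py 0.5394 -0.0763 0.2515 -105.1
cat > mag.py <<'E'
from m import *
for n,bb in(("scene",(140,190,300,345)),("side",(290,100,440,285))):
    im,p=pts(n); h=cv2.cvtColor(im,cv2.COLOR_BGR2HSV); cv2.imwrite(f"pics/{n}_mag.png",im)
    s("orange",blob(h,(3,150,100),(15,255,255),bb),p,.23,.31)
    ring=p[blob(h,(0,0,150),(180,60,255),bb)]; ring=ring[np.isfinite(ring).all(1)&(ring[:,2]>.165)&(ring[:,2]<.25)&(np.hypot(ring[:,0]-.528,ring[:,1]+.118)<.09)]
    # ring only: within 60 mm of the lens centre, robust plane
    ring=ring[np.linalg.norm(ring-[.528,-.1185,.19],axis=1)<.058]
    for _ in range(5):
        c=ring.mean(0); v=np.linalg.svd(ring-c,full_matrices=False)[2][2]; r=abs((ring-c)@v); ring=ring[r<max(2*r.std(),.006)]
    v*=np.sign(v[1]); print(len(ring),"azimuth",np.degrees(np.arctan2(v[1],v[0])).round(1),"tilt",np.arcsin(-v[2]).round(3))
    k=blob(h,(0,0,0),(180,255,60),bb); q=p[k]; q=q[np.isfinite(q).all(1)&(q[:,2]>.175)&(q[:,2]<.21)]
    for sd in(-1,1):
        w=q[((q[:,0]-.528)*sd>.055)]; print("knob",len(w),w.mean(0).round(3) if len(w) else "")
E
python3 mag.py
```

```text
clock: 6.25
tcp_pos: [0.528, -0.1028, 0.2615]
tcp_rot: [3.141, -0.003, -1.538]
force: [-2.5, -5.1, 2.7]
gripper_width: 0.159
grip_force: 40.6
clock: 7.12
tcp_pos: [0.5404, -0.0764, 0.2518]
tcp_rot: [-3.141, -0.001, -1.836]
force: [-2.2, -1.4, 3.2]
gripper_width: 0.161
grip_force: 42.1
t 7.12 tcp [ 0.5404 -0.0764  0.2518] yaw [-1.7996e+02 -4.0000e-02 -1.0519e+02] w 13.7 F [-2.2 -1.4  3.2] grip 42.1 j [-0.14  0.17  0.05  1.46 -0.   -1.45]
slide [0.2 1.  0.3] rot [-0.001 -0.001 -0.002]
orange 77 med [ 0.5418 -0.0929  0.2786] p5 [ 0.533 -0.098  0.263] p95 [ 0.567 -0.089  0.3  ]
316 azimuth 75.6 tilt 0.429
knob 27 [ 0.458 -0.1    0.201]
knob 136 [ 0.6   -0.139  0.195]
orange 79 med [ 0.5431 -0.0737  0.275 ] p5 [ 0.537 -0.087  0.262] p95 [ 0.548 -0.065  0.286]
112 azimuth 74.9 tilt 0.51
knob 72 [ 0.458 -0.096  0.193]
knob 43 [ 0.599 -0.132  0.195]
```

The lens azimuth is about 75° and the tilt about 0.5. I'll release it and rise.

```bash
python3 -m handwheel '[{"hand":30,"slide":[0,0,0],"delta_rot":[0,0,0]},{"hand":60,"slide":[0,0,0],"delta_rot":[0,0,0]},{"hand":80,"slide":[0,0,0],"delta_rot":[0,0,0]},{"hand":80,"slide":[0,0,0],"delta_rot":[0,0,0]},{"hand":80,"slide":[0,0,-25],"delta_rot":[0,0,0]},{"hand":80,"slide":[0,0,-30],"delta_rot":[0,0,0]},{"hand":80,"slide":[0,0,-30],"delta_rot":[0,0,0]},{"hand":80,"slide":[0,0,0],"delta_rot":[0,0,0]}]'
python3 mag.py
python3 - <<'E'
from m import *
for n,b in(("scene",(250,210,380,330)),("side",(255,270,385,370))):
    im,p=pts(n); q=p[b[1]:b[3],b[0]:b[2]].reshape(-1,3); q=q[np.isfinite(q).all(1)]; c=np.array([.585,.0955])
    r=np.hypot(*(q[:,:2]-c).T)
    w=q[(q[:,2]>.045)&(q[:,2]<.053)&(q[:,0]>.53)&(r>.05)&(r<.06)]; print("rim",circ(w),len(w))
    t=q[(q[:,2]>.065)&(q[:,2]<.1)&(q[:,0]<.52)&(q[:,0]>.48)]; print("tab",np.percentile(t,[2,98],0).round(4).tolist()); print(cv2.minAreaRect((t[t[:,2]>.09][:,:2]*1e4).astype(np.float32)))
    h=cv2.cvtColor(im,cv2.COLOR_BGR2HSV); s("ball",blob(h,(0,150,60),(8,255,255),b),p,.03,.06)
E
python3 go.py 0.4988 0.0995 0.335 -93
```

```text
clock: 8.22
tcp_pos: [0.5412, -0.0764, 0.3388]
tcp_rot: [-3.137, 0.001, -1.835]
force: [1.4, -0.5, -0.4]
gripper_width: 0.934
grip_force: 0.0
orange 237 med [ 0.5432 -0.0843  0.2776] p5 [ 0.533 -0.096  0.261] p95 [ 0.548 -0.072  0.286]
426 azimuth 75.6 tilt 0.448
knob 25 [ 0.458 -0.099  0.201]
knob 139 [ 0.6   -0.139  0.195]
orange 153 med [ 0.5364 -0.0759  0.2743] p5 [ 0.529 -0.093  0.26 ] p95 [ 0.547 -0.069  0.285]
268 azimuth 74.9 tilt 0.45
knob 76 [ 0.458 -0.096  0.193]
knob 40 [ 0.599 -0.132  0.194]
rim (array([0.58596575, 0.09510114]), np.float64(0.05478102515351033)) 375
tab [[0.4937, 0.0835, 0.0666], [0.5061, 0.1144, 0.0965]]
((4999.6484375, 997.6896362304688), (149.48025512695312, 311.91021728515625), 4.80436372756958)
ball 81 med [0.59   0.0941 0.0501] p5 [0.577 0.087 0.034] p95 [0.597 0.111 0.054]
rim (array([0.58557571, 0.0949977 ]), np.float64(0.054758268193429)) 528
tab [[0.4925, 0.0845, 0.0664], [0.505, 0.1162, 0.0964]]
((4988.46875, 991.9872436523438), (328.44580078125, 122.93475341796875), 87.7734146118164)
ball 128 med [0.584  0.1005 0.048 ] p5 [0.575 0.093 0.038] p95 [0.594 0.106 0.054]
t 8.43 tcp [ 0.5401 -0.0763  0.3353] yaw [ 1.7990e+02 -1.0000e-02 -1.0516e+02] w 79.8 F [ 0.1 -0.2 -0.4] grip 0.0 j [-0.14  0.19  0.27  1.65  0.   -1.45]
slide [-158.8   85.8    0.4] rot [ 0.002  0.    -0.212]
```

```bash
python3 - <<'E'
from h import *
im=cv2.imread("pics/scene_mag.png"); im2=cv2.imread("pics/side_mag.png")
cv2.imwrite("pics/rel.png",np.hstack([cv2.resize(im[180:360,140:380],(400,300)),cv2.resize(im2[100:360,230:450],(400,473))[:300]]))
E
```

```text
(no output)
```

View pics/rel.png

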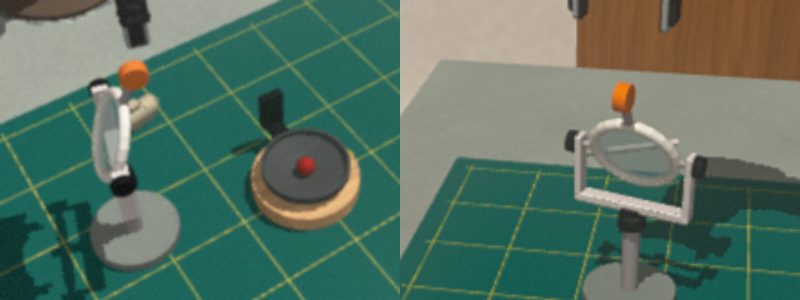

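The magnifier is released: grip at (133,75) on the left and (624,97) on the right, ring tipped forward toward the stand. I'll cross-check the tilt before moving on, since 0.45 is close to the lower bound.

```bash
python3 - <<'E'
from m import *
def ring(im,p,bb,n0):
    h=cv2.cvtColor(im,cv2.COLOR_BGR2HSV); q=p[blob(h,(0,0,140),(180,60,255),bb)]; q=q[np.isfinite(q).all(1)]
    d=q-[.528,-.1185,.19]; r=np.linalg.norm(d,axis=1); n0=n0/np.linalg.norm(n0)
    ax=np.array([n0[1],-n0[0],0]); ax/=np.linalg.norm(ax)
    return q[(r>.036)&(r<.056)&(abs(d@n0)<.015)&(abs(d@ax)<.042)&(abs(d[:,2])>.0)]
def est(a,t,srcs):
    for _ in range(6):
        n0=np.array([np.cos(a)*np.cos(t),np.sin(a)*np.cos(t),-np.sin(t)]); Q=np.vstack([ring(*x,n0) for x in srcs]); c=Q.mean(0); v=np.linalg.svd(Q-c,full_matrices=False)[2][2]; v*=np.sign(v[1]); a=np.arctan2(v[1],v[0]); t=np.arcsin(-v[2])
    return len(Q),np.degrees(a).round(1),t.round(3),c.round(4)
A={n:(np.load(n+"0.npz")["im"],np.load(n+"0.npz")["p"]) for n in("scene","side")}; B={n:pts(n) for n in("scene","side")}
bb={"scene":(140,190,300,345),"side":(290,100,440,285)}
for nm,X,a,t in(("before",A,1.9,-.13),("after",B,1.31,.48)):
    for k in("scene","side"): print(nm,k,est(a,t,[(*X[k],bb[k])]))
    print(nm,est(a,t,[(*X[k],bb[k]) for k in X]))
    for k in X:
        h=cv2.cvtColor(X[k][0],cv2.COLOR_BGR2HSV); m=blob(h,(3,150,60),(17,255,255),bb[k]); mm=cv2.moments(m.astype(np.uint8),True); u=np.array([mm["m10"],mm["m01"]])/mm["m00"]
        c=vision.get_calibration(k); K=np.array(c["intrinsics"]); d=R.from_euler("xyz",c["attitude"]).apply(np.linalg.inv(K)@[*u,1]); o=np.array(c["xyz"])
        if k=="scene": o1,d1=o,d
    s1,s2=np.linalg.lstsq(np.c_[d1,-d],o-o1,rcond=None)[0]; print("grip by rays",((o1+s1*d1+o+s2*d)/2).round(4),"gap",np.linalg.norm(o1+s1*d1-o-s2*d).round(4))
E
```

```text
before scene (264, np.float64(110.5), np.float64(-0.106), array([ 0.5368, -0.1205,  0.2083]))
before side (766, np.float64(109.2), np.float64(-0.142), array([ 0.5272, -0.1186,  0.1969]))
before (1031, np.float64(109.3), np.float64(-0.136), array([ 0.5296, -0.1191,  0.1998]))
grip by rays [ 0.4936 -0.137   0.2926] gap 0.076
after scene (345, np.float64(75.9), np.float64(0.455), array([ 0.5335, -0.1155,  0.2082]))
after side (254, np.float64(75.6), np.float64(0.416), array([ 0.5281, -0.1052,  0.2176]))
after (599, np.float64(75.4), np.float64(0.454), array([ 0.5312, -0.1111,  0.2122]))
grip by rays [ 0.5005 -0.0938  0.2987] gap 0.0949
```

```bash
python3 - <<'E'
from m import *
A={n:np.load(n+"0.npz")["im"] for n in("scene","side")}; B={n:vision.read_camera(n)[0] for n in("scene","side")}
bx={"b":{"scene":(175,215,215,250),"side":(345,125,375,150)},"a":{"scene":(195,205,245,245),"side":(335,130,375,175)}}
for nm,X in(("b",A),("a",B)):
    rays=[]
    for k in X:
        h=cv2.cvtColor(X[k],cv2.COLOR_BGR2HSV); m=blob(h,(3,185,60),(14,255,255),bx[nm][k]).astype(np.uint8)
        n,l,st,ce=cv2.connectedComponentsWithStats(m); i=1+np.argmax(st[1:,4]); u=ce[i]; print(nm,k,st[i],u.round(1))
        c=vision.get_calibration(k); d=R.from_euler("xyz",c["attitude"]).apply(np.linalg.inv(np.array(c["intrinsics"]))@[*u,1]); rays.append((np.array(c["xyz"]),d))
    (o1,d1),(o,d)=rays; s1,s2=np.linalg.lstsq(np.c_[d1,-d],o-o1,rcond=None)[0]; g=(o1+s1*d1+o+s2*d)/2; print("grip",g.round(4),"gap",np.linalg.norm(o1+s1*d1-o-s2*d).round(4),"r",np.linalg.norm(g-[.528,-.1185,.19]).round(4),"tilt",np.arctan2((g[:2]-[.528,-.1185])@([-.327,.945] if nm=="b" else [.26,.9655]),g[2]-.19).round(3))
E
```

```text
b scene [184 223  17  17 214] [191.6 230.9]
b side [355 131  10  16  95] [358.9 139.4]
grip [ 0.5318 -0.1298  0.279 ] gap 0.0002 r 0.0898 tilt -0.133
a scene [212 217  16  16 206] [219.5 224.7]
a side [347 146  11  15  78] [351.4 153.7]
grip [ 0.5391 -0.0828  0.2715] gap 0.0022 r 0.0897 tilt 0.43
```

Three measurements put the tilt at 0.43–0.45 rad, too near the 0.394 limit. I'll re-pinch and tip it about 0.09 rad further.

```bash
python3 go.py 0.539 -0.0815 0.2545 -105.1; python3 -m handwheel '[{"hand":80,"slide":[5,0,20],"delta_rot":[0,0,0]},{"hand":80,"slide":[0,0,20],"delta_rot":[0,0,0]},{"hand":80,"slide":[0,0,20],"delta_rot":[0,0,0]},{"hand":70,"slide":[0,0,20],"delta_rot":[0,0,0]},{"hand":40,"slide":[0,0,0],"delta_rot":[0,0,0]},{"hand":18,"slide":[0,0,0],"delta_rot":[0,0,0]},{"hand":5,"slide":[0,0,0],"delta_rot":[0,0,0]},{"hand":5,"slide":[0,0,0],"delta_rot":[0,0,0]}]' 40
python3 go.py 0.539 -0.0815 0.2545 -105.1
```

```text
t 8.62 tcp [ 0.5401 -0.0763  0.3357] yaw [ 1.7992e+02 -1.0000e-02 -1.0516e+02] w 79.9 F [ 0.4 -0.4 -0.4] grip 0.0 j [-0.14  0.19  0.27  1.65 -0.   -1.45]
slide [ 5.3 -0.4 81.2] rot [ 0.001 -0.    -0.001]
clock: 9.62
tcp_pos: [0.5392, -0.081, 0.2576]
tcp_rot: [-3.14, 0.0, -1.836]
force: [-2.1, 1.5, 4.2]
gripper_width: 0.153
grip_force: 41.1
t 9.62 tcp [ 0.5392 -0.081   0.2576] yaw [-1.7993e+02  3.0000e-02 -1.0517e+02] w 13.1 F [-2.1  1.5  4.2] grip 41.1 j [-0.15  0.17  0.06  1.47  0.   -1.46]
slide [0.5 0.1 3.1] rot [-0.001  0.    -0.001]
```

```bash
python3 -m handwheel '[{"hand":5,"slide":[-3,0,1.4],"delta_rot":[0,0,0]},{"hand":5,"slide":[-3,0,1.6],"delta_rot":[0,0,0]},{"hand":5,"slide":[-3,0,1.8],"delta_rot":[0,0,0]},{"hand":5,"slide":[0,0,0],"delta_rot":[0,0,0]},{"hand":5,"slide":[0,0,0],"delta_rot":[0,0,0]}]'
python3 go.py 0.539 -0.0815 0.2545 -105.1
python3 -m handwheel '[{"hand":30,"slide":[0,0,0],"delta_rot":[0,0,0]},{"hand":60,"slide":[0,0,0],"delta_rot":[0,0,0]},{"hand":80,"slide":[0,0,0],"delta_rot":[0,0,0]},{"hand":80,"slide":[0,0,0],"delta_rot":[0,0,0]},{"hand":80,"slide":[0,0,-25],"delta_rot":[0,0,0]},{"hand":80,"slide":[0,0,-30],"delta_rot":[0,0,0]},{"hand":80,"slide":[0,0,-30],"delta_rot":[0,0,0]},{"hand":80,"slide":[0,0,0],"delta_rot":[0,0,0]}]'
cat > tilt.py <<'E'
from m import *
rays=[]
for k,b in(("scene",(195,200,255,245)),("side",(335,130,380,180))):
    X,_=vision.read_camera(k); h=cv2.cvtColor(X,cv2.COLOR_BGR2HSV); m=blob(h,(3,185,60),(14,255,255),b).astype(np.uint8)
    n,l,st,ce=cv2.connectedComponentsWithStats(m); i=1+np.argmax(st[1:,4]); u=ce[i]; print(k,st[i],u.round(1))
    c=vision.get_calibration(k); d=R.from_euler("xyz",c["attitude"]).apply(np.linalg.inv(np.array(c["intrinsics"]))@[*u,1]); rays.append((np.array(c["xyz"]),d))
(o1,d1),(o,d)=rays; s1,s2=np.linalg.lstsq(np.c_[d1,-d],o-o1,rcond=None)[0]; g=(o1+s1*d1+o+s2*d)/2; print("grip",g.round(4),"gap",np.linalg.norm(o1+s1*d1-o-s2*d).round(4),"tilt",np.arctan2((g[:2]-[.528,-.1185])@[.26,.9655],g[2]-.19).round(3))
E
python3 tilt.py; python3 mag.py; python3 go.py 0.4988 0.0995 0.335 -93
```

```text
clock: 10.25
tcp_pos: [0.5415, -0.0729, 0.253]
tcp_rot: [-3.14, -0.001, -1.836]
force: [-1.6, -0.0, 6.3]
gripper_width: 0.153
grip_force: 42.0
t 10.25 tcp [ 0.5415 -0.0729  0.253 ] yaw [-1.7989e+02 -7.0000e-02 -1.0518e+02] w 13.0 F [-1.6 -0.   6.3] grip 42.0 j [-0.13  0.17  0.06  1.46 -0.   -1.44]
slide [ 9.   0.1 -1.5] rot [-0.002 -0.001 -0.001]
clock: 11.25
tcp_pos: [0.5422, -0.0725, 0.3389]
tcp_rot: [-3.138, 0.001, -1.835]
force: [-0.6, 0.3, -0.1]
gripper_width: 0.937
grip_force: 0.0
scene [217 218  16  16 203] [224.4 225.2]
side [346 150  11  15  74] [350.1 157.7]
grip [ 0.5405 -0.0751  0.2671] gap 0.002 tilt 0.529
orange 233 med [ 0.5451 -0.0773  0.2739] p5 [ 0.534 -0.089  0.257] p95 [ 0.55  -0.065  0.282]
567 azimuth 75.5 tilt 0.54
knob 26 [ 0.458 -0.1    0.201]
knob 138 [ 0.6   -0.139  0.195]
orange 152 med [ 0.5389 -0.0687  0.2699] p5 [ 0.532 -0.084  0.256] p95 [ 0.549 -0.062  0.282]
256 azimuth 75.1 tilt 0.534
knob 78 [ 0.458 -0.096  0.194]
knob 36 [ 0.599 -0.132  0.195]
t 11.45 tcp [ 0.5411 -0.0724  0.3354] yaw [ 1.7989e+02 -2.0000e-02 -1.0516e+02] w 79.7 F [ 0.9 -0.2 -1.2] grip 0.0 j [-0.13  0.19  0.27  1.65 -0.   -1.44]
slide [-154.9   85.8    0.5] rot [ 0.002 -0.    -0.212]
```

The tilt is now 0.53 and the azimuth 75.3°. Next I go above the handle with narrowed fingers.

```bash
python3 -m handwheel '[{"hand":40,"slide":[-31,17.2,0],"delta_rot":[0,0,0]},{"hand":40,"slide":[-31,17.2,0],"delta_rot":[0,0,0]},{"hand":40,"slide":[-31,17.2,0],"delta_rot":[0,0,0]},{"hand":40,"slide":[-31,17.2,0],"delta_rot":[0,0,0]},{"hand":40,"slide":[-31,17.2,0],"delta_rot":[0,0,0]},{"hand":40,"slide":[0,0,0],"delta_rot":[0,0,-0.106]},{"hand":40,"slide":[0,0,0],"delta_rot":[0,0,-0.106]},{"hand":40,"slide":[0,0,0],"delta_rot":[0,0,0]}]'
python3 go.py 0.4993 0.0995 0.060 -92.8
python3 - <<'E'
from m import *
im,p=pts("wrist"); cv2.imwrite("pics/w3.png",im); q=p.reshape(-1,3); q=q[np.isfinite(q).all(1)]
t=q[(q[:,2]>.085)&(q[:,2]<.1)&(abs(q[:,0]-.499)<.025)&(abs(q[:,1]-.0995)<.03)]; print(len(t),np.percentile(t,[2,98],0).round(4).tolist(),cv2.minAreaRect((t[:,:2]*1e4).astype(np.float32)))
t=q[(q[:,2]>.092)&(q[:,2]<.1)&(abs(q[:,0]-.499)<.025)&(abs(q[:,1]-.0995)<.03)]; print(len(t),np.percentile(t,[2,98],0).round(4).tolist(),cv2.minAreaRect((t[:,:2]*1e4).astype(np.float32)))
E
```

```text
clock: 12.45
tcp_pos: [0.4985, 0.0997, 0.3357]
tcp_rot: [3.14, -0.0, -1.624]
force: [0.3, 0.4, 0.6]
gripper_width: 0.47
grip_force: 0.0
t 12.45 tcp [0.4985 0.0997 0.3357] yaw [ 1.799e+02 -3.000e-02 -9.306e+01] w 40.1 F [0.3 0.4 0.6] grip 0.0 j [ 0.2   0.12  0.18  1.64 -0.   -1.32]
slide [ 1.000e-01 -1.300e+00  2.757e+02] rot [ 0.002 -0.    -0.005]
320 [[0.4906, 0.0839, 0.0899], [0.5024, 0.1143, 0.0956]] ((4964.50146484375, 992.115478515625), (310.55194091796875, 111.26509857177734), 86.98881530761719)
300 [[0.4907, 0.0846, 0.0924], [0.5024, 0.1143, 0.0956]] ((4964.64453125, 992.1079711914062), (310.55194091796875, 110.97857666015625), 86.98881530761719)
```

View pics/w3.png

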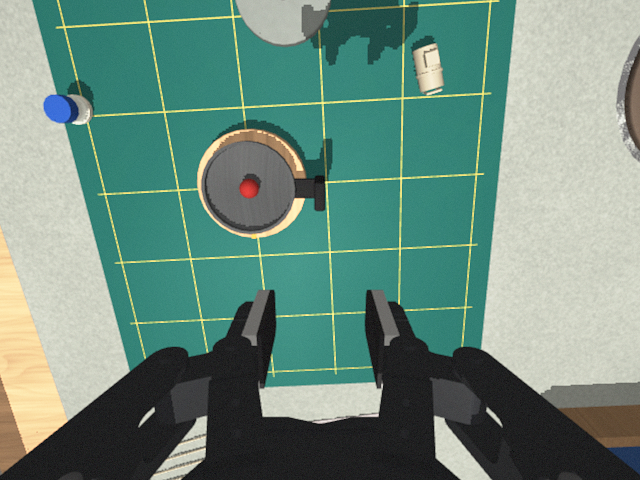

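The tab appears at (320,193), in line with the middle of the fingers. The ball is centred at (249,188). I'll descend partway and re-measure.

```bash
python3 -m handwheel '[{"hand":40,"slide":[0,0,36],"delta_rot":[0,0,0]},{"hand":40,"slide":[0,0,36],"delta_rot":[0,0,0]},{"hand":40,"slide":[0,0,36],"delta_rot":[0,0,0]},{"hand":40,"slide":[0,0,36],"delta_rot":[0,0,0]},{"hand":40,"slide":[0,0,36],"delta_rot":[0,0,0]},{"hand":40,"slide":[0,0,30],"delta_rot":[0,0,0]},{"hand":40,"slide":[0,0,0],"delta_rot":[0,0,0]}]' 80
python3 go.py 0.498 0.0995 0.060 -93
cat > w.py <<'E'
from m import *
o=env.get_obs(); im,p=pts("wrist"); q=p.reshape(-1,3); q=q[np.isfinite(q).all(1)]
t=q[(q[:,2]>.085)&(q[:,2]<.1)&(abs(q[:,0]-.499)<.013)&(abs(q[:,1]-.0995)<.03)]; print(len(t),np.percentile(t,[2,98],0).round(4).tolist(),cv2.minAreaRect((t[:,:2]*1e4).astype(np.float32)))
cv2.imwrite("pics/w4.png",im)
E
python3 w.py
```

```text
clock: 13.38
tcp_pos: [0.497, 0.0991, 0.1243]
tcp_rot: [3.137, -0.001, -1.625]
force: [0.0, 0.4, 0.6]
gripper_width: 0.469
grip_force: 0.0
t 13.38 tcp [0.497  0.0991 0.1243] yaw [ 1.7971e+02 -8.0000e-02 -9.3110e+01] w 40.1 F [0.  0.4 0.6] grip 0.0 j [ 0.2   0.12 -0.28  1.17 -0.   -1.32]
slide [-0.6 -1.3 64.3] rot [ 0.005 -0.001 -0.002]
1289 [[0.4914, 0.0837, 0.0867], [0.503, 0.1141, 0.0953]] ((4974.30615234375, 995.2662353515625), (322.33953857421875, 117.42880249023438), 86.94100952148438)
```

View pics/w4.png

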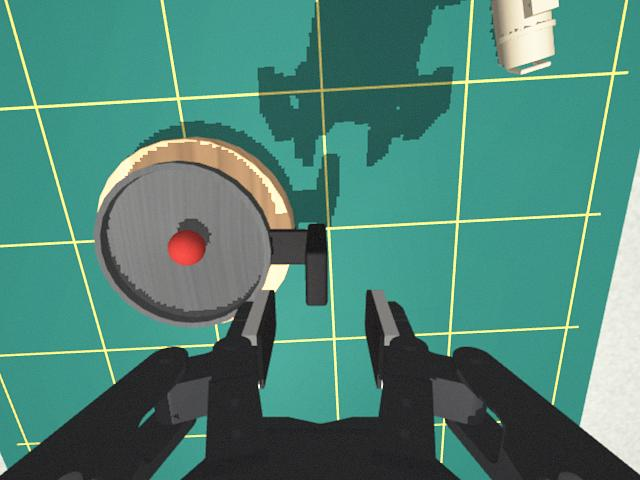

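The tab (316,262) is centred between the fingers (267/373), and the ball is far to the left at (187,247). I'll descend and close gently.

```bash
python3 -m handwheel '[{"hand":40,"slide":[0,0,16],"delta_rot":[0,0,0]},{"hand":40,"slide":[0,0,16],"delta_rot":[0,0,0]},{"hand":40,"slide":[0,0,16],"delta_rot":[0,0,0]},{"hand":40,"slide":[0,0,15],"delta_rot":[0,0,0]},{"hand":34,"slide":[0,0,0],"delta_rot":[0,0,0]},{"hand":28,"slide":[0,0,0],"delta_rot":[0,0,0]},{"hand":24,"slide":[0,0,0],"delta_rot":[0,0,0]},{"hand":21,"slide":[0,0,0],"delta_rot":[0,0,0]}]' 30
python3 go.py 0.4975 0.0993 0.060 -93
python3 w.py
```

```text
clock: 14.42
tcp_pos: [0.4993, 0.0997, 0.0642]
tcp_rot: [-3.141, 0.0, -1.623]
force: [-0.6, -0.4, 0.2]
gripper_width: 0.245
grip_force: 0.0
t 14.43 tcp [0.4993 0.0997 0.0642] yaw [-1.7994e+02  1.0000e-02 -9.3010e+01] w 20.9 F [-0.6 -0.4  0.2] grip 0.0 j [ 0.2   0.15 -0.38  1.04 -0.   -1.32]
slide [0.5 1.8 4.2] rot [-0.001  0.    -0.   ]
3284 [[0.4868, 0.0836, 0.0859], [0.5109, 0.1134, 0.0986]] ((4973.7236328125, 991.71630859375), (255.49241638183594, 327.07537841796875), 8.259710311889648)
```

```bash
python3 -m handwheel '[{"hand":19,"slide":[0,0.8,3],"delta_rot":[0,0,0]},{"hand":17.5,"slide":[0,0,0],"delta_rot":[0,0,0]},{"hand":16,"slide":[0,0,0],"delta_rot":[0,0,0]},{"hand":15,"slide":[0,0,0],"delta_rot":[0,0,0]},{"hand":14,"slide":[0,0,0],"delta_rot":[0,0,0]},{"hand":13,"slide":[0,0,0],"delta_rot":[0,0,0]},{"hand":12,"slide":[0,0,0],"delta_rot":[0,0,0]},{"hand":11,"slide":[0,0,0],"delta_rot":[0,0,0]}]' 30
cat > dish.py <<'E'
from m import *
for n,b in(("scene",(230,180,400,330)),("side",(240,220,400,370))):
    im,p=pts(n); cv2.imwrite(f"pics/{n}_d.png",im); h=cv2.cvtColor(im,cv2.COLOR_BGR2HSV); q=s(n+" ball",blob(h,(0,150,60),(8,255,255),b),p,.03,.2)
    d=p[blob(h,(0,0,40),(180,60,150),b)]; d=d[np.isfinite(d).all(1)&(d[:,2]>.03)]; c=np.array([np.median(q[:,0]),np.median(q[:,1])])
    # rim top: ring of points 50..60 mm out
    r=np.hypot(*(d[:,:2]-[.586,.0955]).T); w=d[(r>.048)&(r<.062)&(d[:,2]<q[:,2].max()+.012)]
    k=w[:,2]>np.percentile(w[:,2],50)-.004; w=w[k]
    for _ in range(4):
        A=np.c_[w[:,:2]-[.586,.0955],np.ones(len(w))]; x=np.linalg.lstsq(A,w[:,2],rcond=None)[0]; e=abs(A@x-w[:,2]); w=w[e<max(2*e.std(),.002)]
    print("rim z",x[2].round(4),"slopes",x[:2].round(3),"circ",circ(w),len(w))
E
python3 dish.py; python3 go.py 0.4975 0.0993 0.060 -93
```

```text
clock: 15.48
tcp_pos: [0.4983, 0.0997, 0.0608]
tcp_rot: [-3.141, 0.0, -1.623]
force: [1.1, 0.6, 0.4]
gripper_width: 0.134
grip_force: 28.8
scene ball 81 med [0.5889 0.0941 0.0503] p5 [0.578 0.086 0.043] p95 [0.596 0.105 0.055]
rim z 0.0485 slopes [ 0.005 -0.005] circ (array([0.58512312, 0.09531651]), np.float64(0.05472174929211187)) 222
side ball 129 med [0.5839 0.1007 0.0487] p5 [0.575 0.091 0.038] p95 [0.594 0.106 0.054]
rim z 0.047 slopes [0.008 0.022] circ (array([0.58430702, 0.09545719]), np.float64(0.0546502386067354)) 253
t 15.57 tcp [0.4983 0.0997 0.0608] yaw [-179.98    0.    -93.01] w 11.4 F [ 2.  -0.4 -0.2] grip 28.8 j [ 0.2   0.15 -0.39  1.03 -0.   -1.32]
slide [0.4 0.8 0.8] rot [-0.  0. -0.]
```

It is gripped with no disturbance. I'll raise the force to 80 N and lift a little, slowly, to check the level.

```bash
python3 -m handwheel '[{"hand":5,"slide":[0,0,0],"delta_rot":[0,0,0]},{"hand":5,"slide":[0,0,0],"delta_rot":[0,0,0]},{"hand":5,"slide":[0,0,-1],"delta_rot":[0,0,0]},{"hand":5,"slide":[0,0,-2],"delta_rot":[0,0,0]},{"hand":5,"slide":[0,0,-3],"delta_rot":[0,0,0]},{"hand":5,"slide":[0,0,-3],"delta_rot":[0,0,0]},{"hand":5,"slide":[0,0,-2],"delta_rot":[0,0,0]},{"hand":5,"slide":[0,0,-1],"delta_rot":[0,0,0]}]' 80
python3 dish.py; python3 go.py 0.4975 0.0993 0.13 -93
```

```text
clock: 16.58
tcp_pos: [0.4982, 0.0997, 0.0729]
tcp_rot: [-3.141, 0.0, -1.623]
force: [0.4, 0.5, -2.2]
gripper_width: 0.128
grip_force: 77.8
scene ball 85 med [0.5891 0.0937 0.0619] p5 [0.58  0.085 0.053] p95 [0.596 0.106 0.066]
rim z 0.0603 slopes [ 0.013 -0.007] circ (array([0.58527598, 0.09528994]), np.float64(0.05474571346252748)) 209
side ball 130 med [0.5837 0.1009 0.06  ] p5 [0.575 0.092 0.049] p95 [0.593 0.106 0.066]
rim z 0.0592 slopes [0.014 0.02 ] circ (array([0.58410007, 0.09532118]), np.float64(0.054675157799968746)) 272
t 16.68 tcp [0.4982 0.0997 0.0728] yaw [-179.99    0.    -93.02] w 10.8 F [ 0.6 -0.4 -1.5] grip 77.8 j [ 0.2   0.14 -0.37  1.06 -0.   -1.32]
slide [  0.4   0.7 -57.2] rot [-0.  0. -0.]
```

```bash
python3 -m handwheel '[{"hand":5,"slide":[0,0,-2],"delta_rot":[0,0,0]},{"hand":5,"slide":[0,0,-4],"delta_rot":[0,0,0]},{"hand":5,"slide":[0,0,-5],"delta_rot":[0,0,0]},{"hand":5,"slide":[0,0,-5],"delta_rot":[0,0,0]},{"hand":5,"slide":[0,0,-5],"delta_rot":[0,0,0]},{"hand":5,"slide":[0,0,-5],"delta_rot":[0,0,0]},{"hand":5,"slide":[0,0,-5],"delta_rot":[0,0,0]},{"hand":5,"slide":[0,0,-5],"delta_rot":[0,0,0]}]' 80
python3 -m handwheel '[{"hand":5,"slide":[0,0,-5],"delta_rot":[0,0,0]},{"hand":5,"slide":[0,0,-5],"delta_rot":[0,0,0]},{"hand":5,"slide":[0,0,-5],"delta_rot":[0,0,0]},{"hand":5,"slide":[0,0,-4],"delta_rot":[0,0,0]},{"hand":5,"slide":[0,0,-2],"delta_rot":[0,0,0]},{"hand":5,"slide":[0,0,-1],"delta_rot":[0,0,0]},{"hand":5,"slide":[0,0,0],"delta_rot":[0,0,0]},{"hand":5,"slide":[0,0,0],"delta_rot":[0,0,0]}]' 80
python3 dish.py; python3 go.py 0.4975 0.0993 0.13 -93
```

```text
clock: 17.68
tcp_pos: [0.4981, 0.0997, 0.109]
tcp_rot: [-3.142, -0.0, -1.623]
force: [0.5, 0.7, -2.0]
gripper_width: 0.129
grip_force: 77.8
clock: 18.68
tcp_pos: [0.498, 0.0997, 0.1305]
tcp_rot: [3.141, -0.0, -1.623]
force: [0.6, 0.2, -2.9]
gripper_width: 0.126
grip_force: 77.8
scene ball 87 med [0.589  0.0939 0.119 ] p5 [0.579 0.085 0.109] p95 [0.596 0.109 0.124]
rim z 0.1179 slopes [ 0.008 -0.006] circ (array([0.58493211, 0.09513555]), np.float64(0.05469522474511781)) 230
side ball 139 med [0.5833 0.1014 0.1174] p5 [0.575 0.091 0.107] p95 [0.593 0.106 0.124]
rim z 0.1167 slopes [0.004 0.008] circ (array([0.58413035, 0.09541337]), np.float64(0.054570822067548985)) 294
t 18.77 tcp [0.498  0.0997 0.1306] yaw [179.99  -0.   -93.01] w 10.9 F [ 0.3 -0.7 -2.3] grip 77.8 j [ 0.2   0.11 -0.28  1.18 -0.   -1.32]
slide [0.4 0.5 0.6] rot [ 0. -0. -0.]
```

The dish is lifted 70 mm, level, with the ball centred. Now the slow quarter turn about the dish axis (tool y ≈ -87 mm).

```bash
python3 -m handwheel '[{"hand":5,"slide":[-1.7,0,0],"delta_rot":[0,0,0.02]},{"hand":5,"slide":[-3,-0.05,0],"delta_rot":[0,0,0.035]},{"hand":5,"slide":[-4.35,-0.11,0],"delta_rot":[0,0,0.05]},{"hand":5,"slide":[-4.35,-0.11,0],"delta_rot":[0,0,0.05]},{"hand":5,"slide":[-4.35,-0.11,0],"delta_rot":[0,0,0.05]},{"hand":5,"slide":[-4.35,-0.11,0],"delta_rot":[0,0,0.05]},{"hand":5,"slide":[-3,-0.05,0],"delta_rot":[0,0,0.035]},{"hand":5,"slide":[-1.7,0,0],"delta_rot":[0,0,0.02]}]' 80
python3 dish.py; python3 go.py 0.4975 0.0993 0.13 -93
```

```text
clock: 19.77
tcp_pos: [0.5036, 0.1261, 0.1307]
tcp_rot: [3.142, 0.0, -1.934]
force: [0.5, 0.9, -2.8]
gripper_width: 0.126
grip_force: 77.9
scene ball 92 med [0.5898 0.0931 0.1191] p5 [0.578 0.085 0.11 ] p95 [0.597 0.107 0.125]
rim z 0.118 slopes [0.007 0.002] circ (array([0.58518917, 0.09541102]), np.float64(0.05463602470278433)) 237
side ball 140 med [0.5836 0.101  0.1175] p5 [0.575 0.091 0.108] p95 [0.594 0.106 0.124]
rim z 0.1168 slopes [0.006 0.014] circ (array([0.58449471, 0.09540051]), np.float64(0.05475577101212354)) 296
t 19.88 tcp [0.5036 0.126  0.1307] yaw [ 180.      0.   -110.78] w 10.7 F [ 0.1 -0.3 -2.7] grip 77.9 j [ 0.25  0.13 -0.25  1.19  0.   -0.96]
slide [27.1 -3.8  0.7] rot [ 0.    0.   -0.31]
```

The ball stays put and the centre is held. Remaining turn is 1.26 rad.

```bash
python3 -m handwheel '[{"hand":5,"slide":[-1.7,0,0],"delta_rot":[0,0,0.02]},{"hand":5,"slide":[-3,-0.05,0],"delta_rot":[0,0,0.035]},{"hand":5,"slide":[-4.35,-0.11,0],"delta_rot":[0,0,0.05]},{"hand":5,"slide":[-4.35,-0.11,0],"delta_rot":[0,0,0.05]},{"hand":5,"slide":[-4.35,-0.11,0],"delta_rot":[0,0,0.05]},{"hand":5,"slide":[-4.35,-0.11,0],"delta_rot":[0,0,0.05]},{"hand":5,"slide":[-4.35,-0.11,0],"delta_rot":[0,0,0.05]},{"hand":5,"slide":[-4.35,-0.11,0],"delta_rot":[0,0,0.05]}]' 80
python3 -m handwheel '[{"hand":5,"slide":[-4.35,-0.11,0],"delta_rot":[0,0,0.05]},{"hand":5,"slide":[-4.35,-0.11,0],"delta_rot":[0,0,0.05]},{"hand":5,"slide":[-4.35,-0.11,0],"delta_rot":[0,0,0.05]},{"hand":5,"slide":[-4.35,-0.11,0],"delta_rot":[0,0,0.05]},{"hand":5,"slide":[-4.35,-0.11,0],"delta_rot":[0,0,0.05]},{"hand":5,"slide":[-4.35,-0.11,0],"delta_rot":[0,0,0.05]},{"hand":5,"slide":[-4.35,-0.11,0],"delta_rot":[0,0,0.05]},{"hand":5,"slide":[-4.35,-0.11,0],"delta_rot":[0,0,0.05]}]' 80
python3 -m handwheel '[{"hand":5,"slide":[-4.35,-0.11,0],"delta_rot":[0,0,0.05]},{"hand":5,"slide":[-4.35,-0.11,0],"delta_rot":[0,0,0.05]},{"hand":5,"slide":[-4.35,-0.11,0],"delta_rot":[0,0,0.05]},{"hand":5,"slide":[-4.35,-0.11,0],"delta_rot":[0,0,0.05]},{"hand":5,"slide":[-4.35,-0.11,0],"delta_rot":[0,0,0.05]},{"hand":5,"slide":[-4.35,-0.11,0],"delta_rot":[0,0,0.05]},{"hand":5,"slide":[-4.35,-0.11,0],"delta_rot":[0,0,0.05]},{"hand":5,"slide":[-4.35,-0.11,0],"delta_rot":[0,0,0.05]}]' 80
python3 -m handwheel '[{"hand":5,"slide":[-4.35,-0.11,0],"delta_rot":[0,0,0.05]},{"hand":5,"slide":[-3,-0.05,0],"delta_rot":[0,0,0.035]},{"hand":5,"slide":[-1.7,0,0],"delta_rot":[0,0,0.02]},{"hand":5,"slide":[0,0,0],"delta_rot":[0,0,0]},{"hand":5,"slide":[0,0,0],"delta_rot":[0,0,0]},{"hand":5,"slide":[0,0,0],"delta_rot":[0,0,0]},{"hand":5,"slide":[0,0,0],"delta_rot":[0,0,0]},{"hand":5,"slide":[0,0,0],"delta_rot":[0,0,0]}]' 80
python3 dish.py; python3 tilt.py; python3 go.py 0.59 0.183 0.13 -183
```

```text
clock: 20.88
tcp_pos: [0.5195, 0.1522, 0.1307]
tcp_rot: [3.142, 0.0, -2.291]
force: [-0.2, 0.2, -1.6]
gripper_width: 0.126
grip_force: 77.9
clock: 21.88
tcp_pos: [0.547, 0.1733, 0.1307]
tcp_rot: [3.141, 0.0, -2.691]
force: [0.3, 0.3, -1.7]
gripper_width: 0.127
grip_force: 77.9
clock: 22.88
tcp_pos: [0.5806, 0.1818, 0.1307]
tcp_rot: [3.141, 0.0, -3.091]
force: [0.0, -0.1, -1.8]
gripper_width: 0.125
grip_force: 77.9
clock: 23.88
tcp_pos: [0.5893, 0.1818, 0.1307]
tcp_rot: [3.142, 0.0, 3.09]
force: [0.7, -0.5, -1.1]
gripper_width: 0.127
grip_force: 77.9
scene ball 87 med [0.5893 0.0919 0.1198] p5 [0.581 0.085 0.112] p95 [0.596 0.103 0.124]
rim z 0.1177 slopes [0.014 0.   ] circ (array([0.58596847, 0.09466083]), np.float64(0.05450878360125166)) 232
side ball 109 med [0.5819 0.1002 0.1169] p5 [0.574 0.092 0.107] p95 [0.589 0.106 0.124]
rim z 0.1162 slopes [-0.001  0.021] circ (array([0.58463848, 0.09488953]), np.float64(0.05456450416090501)) 137
scene [217 218  16  16 198] [224.4 225.3]
side [346 150  11  15  80] [351.6 158.7]
grip [ 0.5381 -0.0747  0.2652] gap 0.001 tilt 0.538
t 24.07 tcp [0.5893 0.1818 0.1307] yaw [180.     0.   177.03] w 10.8 F [ 0.1  0.1 -2.9] grip 77.9 j [ 0.3   0.31 -0.02  1.23  0.    0.35]
slide [-0.6  1.2  0.7] rot [0.    0.    0.001]
```

View pics/scene_d.png

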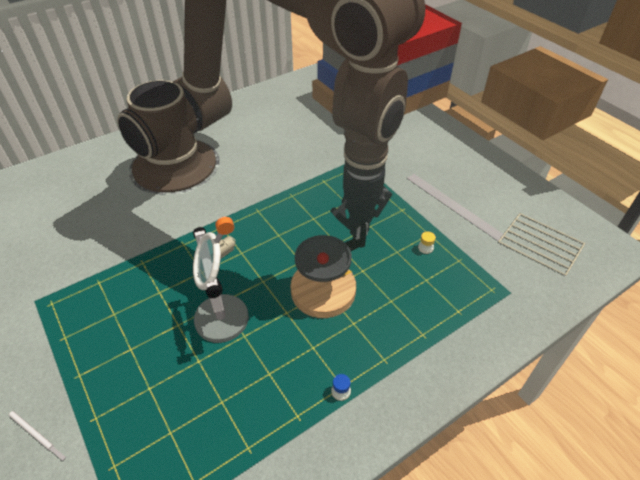

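The dish (323,258) is held level over the stand with the ball centred at (322,258). The handle is on the yellow-stripe side, the magnifier's tilt is 0.54, and the jars haven't moved. I'm handing in.

```bash
python3 -c "
from workcell import env
print(env.finish_job())"
```

```text
the job is handed in; nothing more can be done
None
```

I handed the job in at about 24 s with every check I could measure inside its limits; no verdict came back. The magnifier faces the stand at a tilt of about 0.53 rad, and the dish is held level about 70 mm above the stand, quarter-turned clockwise to the yellow stripe with the ball centred. The lens's front I took to be the side already towards the stand, since the ring looks the same from both sides.

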